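Make up a frame kit at the model bench

ROBOT

A 6-joint arm with a two-finger parallel gripper is mounted at the origin on the work surface. World frame = base frame: x ahead of the robot, y to its left, z up, the work surface at z = 0. Lengths are in mm, angles in degrees, forces in N, time in s.
With the tool pointing down it reaches from about 350 to 975 mm from the base axis. Payload 4.9 kg.
Tool frame: the origin (TCP) lies at the very end of the fingers, on their centre line; the grasp point (between the pads) lies env.pinch_z behind it (env.pinch_z is the distance from the TCP to the grasp point, in mm); z points along the fingers, y is the line along which they close (so a half turn about z gives the same grasp; the last joint's range is limited). The gripper opens to 85 mm and grips with 20 to 120 N. Pads are 22 mm wide; open, the fingers measure 114 mm over their backs; the gripper's body (76 mm by 85 mm) begins 54 mm behind the grasp point. The pads swing forward as they close: fully open they stand 13 mm farther back than shut.
Start: joints at [-82.277, 3.019, 92.412, -0, 84.569, -6.818], TCP at [156.923, -604.96, 204.404] pointing down, gripper open.
Joint ranges: [-172.51, 172.51], [-57.92, 126.97], [3.15, 148.05], [-58.71, 238.71], [5.1, 150.11], [-179.66, 179.66]. Speed limits (degrees/s): [147.25, 147.25, 180, 180, 180, 180].

INTERFACE

Orientations are given as [roll, pitch, yaw] about the fixed x, y, z axes, in that order (R = Rz(yaw) Ry(pitch) Rx(roll)).
In Python, from plant import env, camera, camera_params gives the robot as it stands.
- The arm moves only by the tool step_arm, never from a script. Its argument "steps" is a list that holds one entry, the list of rows, each a list of 7 numbers: the shift along the world's x, y, z each as a share of 200 mm, from -1 to 1, then the turn, a rotation vector about the world's x, y, z each as a share of 0.5 rad, from -1 to 1, then the opening, from -1 (shut) to 1 (fully open). A call has 1 to 12 rows; each row shifts and turns the commanded pose from where the row before left it; what a row does not reach is not made up. A row lasts 1/8 s, in which the tool goes at most 62.5 mm and 10.7 degrees, less where a joint would pass 70% of its speed; a pose out of reach is approached as far as the arm can. A call with a number of a shift or a turn outside -1 to 1 is refused whole. A call with a gripper value outside its range is refused whole. The fingers move at their own pace and stop on an object; the grip force is fixed at half the most. Time passes only in rows, so rows that do not move let the fingers close. It gives the time, the measured TCP pose, the force, the opening and the grip force at its end, in the units of the state.
- env.sense(): the state, without advancing time (a new reading comes with each control period).
- camera(name): name is "scene" or "side" or "wrist"; returns the picture (480x640x3 uint8, blue, green, red); there is no depth.
- camera_params(name): a dict with "fx", "fy", "cx", "cy" (pixels), "R" (3x3) and "t" (3): a world point X has camera coordinates R X + t. Camera axes: x right, y down, z forward; pixel columns grow to the right and rows downward; lengths in mm; the calibration is good to about 2 mm. The wrist camera is an equidistant fisheye: a pixel r from the principal point sees the ray r / f radians off the axis. A picture is of the moment at which its call begins: read the wrist's pose just before it. camera_params takes no time and is no camera call; for the wrist camera it gives the pose at the moment of the call.
- env.hand_in(): hands the job in; it is judged then, once.
The state is a dict: "clock": time; "q": joint angles; "qd": joint speeds; "joint_efforts": joint torques, N m; "ee_pos": TCP position; "eef_rot": TCP orientation; "ft_force": force on the tool from outside, world axes, zero at the start; "wrist_torque": the same for the moment, N m; "width": finger opening in mm; "grip_force": force on a finger pad.
Only numpy, scipy, OpenCV 4.12 (cv2) and the standard library are available. Lean on these libraries where they do the work, as an engineer would, in place of code of your own. Each camera call takes 0.05 s, during which the arm holds its last target. There are 200 camera calls.

TASK

Make up one frame kit: stand every brass bulkhead on the mat upright in the slotted rack, one to a slot, fully home and centred along the slot, and count exactly three brass bushes into the blue tray, leaving the other two on the mat. Only when all that is in place, press the red tally button right down, hold it there for a second and let go. Leave the paint pot, the model cab and the ruler where they are.

Things in the scene. Friction and masses are not known exactly. Their poses are not given: they have to be found in the camera images.
- bulkhead0: a brass bulkhead, one of two to four (absent ones read None): a plate 60 mm long (its x), 12 mm thick (its y) and 50 mm high (its z), 0.15 kg, with two small dark windows on each face; all are alike, the same either way round; it starts standing free on its long narrow edge on the mat and topples if knocked; origin at the centre of its underside, z up
- bulkhead1: a brass bulkhead, one of two to four (absent ones read None): a plate 60 mm long (its x), 12 mm thick (its y) and 50 mm high (its z), 0.15 kg, with two small dark windows on each face; all are alike, the same either way round; it starts standing free on its long narrow edge on the mat and topples if knocked; origin at the centre of its underside, z up
- bulkhead2: a brass bulkhead, one of two to four (absent ones read None): a plate 60 mm long (its x), 12 mm thick (its y) and 50 mm high (its z), 0.15 kg, with two small dark windows on each face; all are alike, the same either way round; it starts standing free on its long narrow edge on the mat and topples if knocked; origin at the centre of its underside, z up
- bulkhead3: a brass bulkhead, one of two to four (absent ones read None): a plate 60 mm long (its x), 12 mm thick (its y) and 50 mm high (its z), 0.15 kg, with two small dark windows on each face; all are alike, the same either way round; it starts standing free on its long narrow edge on the mat and topples if knocked; origin at the centre of its underside, z up
- bush0: a brass bush, one of five alike: a solid-sided disc 30 mm in diameter and 18 mm high, 0.06 kg, with a dark bore mark; lies flat on the mat; origin at the centre of its underside, z up
- bush1: a brass bush, one of five alike: a solid-sided disc 30 mm in diameter and 18 mm high, 0.06 kg, with a dark bore mark; lies flat on the mat; origin at the centre of its underside, z up
- bush2: a brass bush, one of five alike: a solid-sided disc 30 mm in diameter and 18 mm high, 0.06 kg, with a dark bore mark; lies flat on the mat; origin at the centre of its underside, z up
- bush3: a brass bush, one of five alike: a solid-sided disc 30 mm in diameter and 18 mm high, 0.06 kg, with a dark bore mark; lies flat on the mat; origin at the centre of its underside, z up
- bush4: a brass bush, one of five alike: a solid-sided disc 30 mm in diameter and 18 mm high, 0.06 kg, with a dark bore mark; lies flat on the mat; origin at the centre of its underside, z up
- rack: the slotted wooden rack, fixed to the bench: 70 mm (its x) by 180 mm (its y), 24 mm high, with four parallel open-ended slots that run along its x, at its y = -66, -22, 22 and 66 mm; origin at the centre of its underside
- slot0 (a point): a point at the centre of the floor of a rack slot, 8 mm above the bench; x runs along the slot (70 mm long, open at both ends), y across it (15 mm wide), z up; the slot is 16 mm deep, its upper 4 mm bevelled out to a 23 mm mouth. The slots stand 44 mm apart, so with a neighbour in place there are 32 mm free beside a bulkhead
- slot1 (a point): a point at the centre of the floor of a rack slot, 8 mm above the bench; x runs along the slot (70 mm long, open at both ends), y across it (15 mm wide), z up; the slot is 16 mm deep, its upper 4 mm bevelled out to a 23 mm mouth. The slots stand 44 mm apart, so with a neighbour in place there are 32 mm free beside a bulkhead
- slot2 (a point): a point at the centre of the floor of a rack slot, 8 mm above the bench; x runs along the slot (70 mm long, open at both ends), y across it (15 mm wide), z up; the slot is 16 mm deep, its upper 4 mm bevelled out to a 23 mm mouth. The slots stand 44 mm apart, so with a neighbour in place there are 32 mm free beside a bulkhead
- slot3 (a point): a point at the centre of the floor of a rack slot, 8 mm above the bench; x runs along the slot (70 mm long, open at both ends), y across it (15 mm wide), z up; the slot is 16 mm deep, its upper 4 mm bevelled out to a 23 mm mouth. The slots stand 44 mm apart, so with a neighbour in place there are 32 mm free beside a bulkhead
- tray: the blue open tray for the bushes, fixed to the bench: 130 by 130 mm outside, 25 mm high, walls 5 mm, inside 120 by 120 mm; origin at the centre of its underside
- tray_in (a point): centre of the tray's inner floor, 5 mm above the bench; x and y along its sides, z up
- tally (a joint): travel of the sprung red tally button, in m: 0 up, 0.008 right down; bottoms at about 6 N and springs back up when let go
- tally_top (a point): centre of the top face of the red button (32 mm in diameter, on a small grey housing fixed to the bench); press straight down
- paint_pot: bystander: a paint pot with a yellow cap, 40 mm in diameter, 45 mm high, loose; origin at the centre of its underside
- model_cab: bystander: a black model locomotive cab with a bonnet towards its +x, about 130 by 85 mm, 90 mm high, loose; origin under the centre of the taller part
- ruler: bystander: an aluminium ruler, 320 mm (its y) by 30 mm by 5 mm, loose; origin at the centre of its underside
There are look-alikes about, which are no part of the job. Leave any green, pink or turquoise look-alike of the bulkhead0 alone.

How it is judged (in metres and radians):
On the way, in this order (a step that is already met when the one before it is completed fails the run):
1. every bulkhead stands home in a slot and exactly three bushes are in the tray (angle between each of bulkhead0, bulkhead1, bulkhead2, bulkhead3's own z axis and vertical below 0.1 rad and linear speed of each of bulkhead0, bulkhead1, bulkhead2, bulkhead3, bush0, bush1, bush2, bush3, bush4 below 0.02 m/s and height (world z) of bulkhead0 between 0.005 and 0.011 m and (horizontal distance between bulkhead0 and slot0 below 0.012 m or horizontal distance between bulkhead0 and slot1 below 0.012 m or horizontal distance between bulkhead0 and slot2 below 0.012 m or horizontal distance between bulkhead0 and slot3 below 0.012 m) and height (world z) of bulkhead1 between 0.005 and 0.011 m and (horizontal distance between bulkhead1 and slot0 below 0.012 m or horizontal distance between bulkhead1 and slot1 below 0.012 m or horizontal distance between bulkhead1 and slot2 below 0.012 m or horizontal distance between bulkhead1 and slot3 below 0.012 m) and height (world z) of bulkhead2 between 0.005 and 0.011 m and (horizontal distance between bulkhead2 and slot0 below 0.012 m or horizontal distance between bulkhead2 and slot1 below 0.012 m or horizontal distance between bulkhead2 and slot2 below 0.012 m or horizontal distance between bulkhead2 and slot3 below 0.012 m) and height (world z) of bulkhead3 between 0.005 and 0.011 m and (horizontal distance between bulkhead3 and slot0 below 0.012 m or horizontal distance between bulkhead3 and slot1 below 0.012 m or horizontal distance between bulkhead3 and slot2 below 0.012 m or horizontal distance between bulkhead3 and slot3 below 0.012 m) and ((horizontal distance between each of bush0, bush1, bush2 and tray_in below 0.07 m and horizontal distance between each of bush3, bush4 and tray_in above 0.075 m) or (horizontal distance between each of bush0, bush1, bush3 and tray_in below 0.07 m and horizontal distance between each of bush2, bush4 and tray_in above 0.075 m) or (horizontal distance between each of bush0, bush1, bush4 and tray_in below 0.07 m and horizontal distance between each of bush2, bush3 and tray_in above 0.075 m) or (horizontal distance between each of bush0, bush2, bush3 and tray_in below 0.07 m and horizontal distance between each of bush1, bush4 and tray_in above 0.075 m) or (horizontal distance between each of bush0, bush2, bush4 and tray_in below 0.07 m and horizontal distance between each of bush1, bush3 and tray_in above 0.075 m) or (horizontal distance between each of bush0, bush3, bush4 and tray_in below 0.07 m and horizontal distance between each of bush1, bush2 and tray_in above 0.075 m) or (horizontal distance between each of bush0, bush4 and tray_in above 0.075 m and horizontal distance between each of bush1, bush2, bush3 and tray_in below 0.07 m) or (horizontal distance between each of bush0, bush3 and tray_in above 0.075 m and horizontal distance between each of bush1, bush2, bush4 and tray_in below 0.07 m) or (horizontal distance between each of bush0, bush2 and tray_in above 0.075 m and horizontal distance between each of bush1, bush3, bush4 and tray_in below 0.07 m) or (horizontal distance between each of bush0, bush1 and tray_in above 0.075 m and horizontal distance between each of bush2, bush3, bush4 and tray_in below 0.07 m)) and height (world z) of each of bush0, bush1, bush2, bush3, bush4 below 0.024 m), for 0.2 s.
2. the tally button is held right down for half a second (value of joint tally above 0.0065 m), for 0.5 s.
At the end, for the whole second after the job is handed in: every bulkhead present stands upright (within 0.1 rad) in a rack slot, its foot within 3 mm of the slot floor and its middle within 12 mm of the slot's middle; exactly three bushes lie inside the tray and the other two outside it on the bench; all at rest; the tally button is up again (all of step 1 and value of joint tally below 0.002 m); the robot touches nothing.
It fails at once if the paint pot is shifted by more than 20 mm (distance of paint_pot from where it was at the start of the episode above 0.02 m).
It fails at once if the model cab is shifted by more than 20 mm (distance of model_cab from where it was at the start of the episode above 0.02 m).
It fails at once if the ruler is shifted by more than 20 mm (distance of ruler from where it was at the start of the episode above 0.02 m).
Of bulkhead0, bulkhead1, bulkhead2, bulkhead3 only 2 to 4 are there at a start; the rules pass over those that are not, and their reading is None.
At some moment in a run one of bush0, bush1, bush2, bush3, bush4 may be knocked a few centimetres aside while the robot is not near it.
It also fails if it takes over 210 s, if anything falls off the work surface, if the arm or the gripper's body presses on something with over 40 N, if the wrist force passes 120 N, or if a joint passes its speed limit or range.

## Working session

There is one attempt and no reset: what is moved stays moved. The work goes in short steps, Python scripts to look and compute and a tool call to move; the robot and the scene stay as the last step left them, time stands still between calls to the robot, and variables do not carry over. Pictures are saved under pics/ and viewed, at most 14 in all, crops included, and the job is handed in when it is done.

Besides the shell and the picture viewer there is one more tool, called after "Call:" in YAML: its name, and indented under it one key for each argument. step_arm: Moves the arm, as the interface text tells. Its arguments: {"type":"object","properties":{"steps":{"type":"array"}},"required":["steps"]}

```bash
mkdir -p pics; ls; python3 - <<'E'
from plant import env,camera,camera_params
import cv2
for n in("scene","side"):
    cv2.imwrite(f"pics/{n}0.png",camera(n)); p=camera_params(n); print(n,p)
print(env.sense(),env.pinch_z)
E
```

```text
pics
scene {'fx': 485.47697939871637, 'fy': 485.47697939871637, 'cx': 317.51364114276896, 'cy': 232.64948980120485, 'R': array([[ 0.65050003,  0.75938472, -0.01358526],
       [ 0.59173271, -0.51793798, -0.61773186],
       [-0.47613246,  0.39379575, -0.78627145]]), 't': array([-369.74627874, -329.21016816, 1302.48243143])}
side {'fx': 571.2360039053771, 'fy': 571.2360039053771, 'cx': 318.07236414914314, 'cy': 244.17628357792896, 'R': array([[-0.84911715, -0.52817934, -0.00516267],
       [-0.36217151,  0.58929694, -0.72219174],
       [ 0.38448911, -0.61135562, -0.69167365]]), 't': array([492.18337705, 271.89406683, 926.07673263])}
{'clock': 0.1, 'q': array([-8.22755782e+01,  3.05303018e+00,  9.24842401e+01,  1.45610250e-03,
        8.45704682e+01, -6.81704547e+00]), 'qd': array([ 0.0087906 , -0.0886281 , -0.32742364,  0.00298047,  0.02980872,
       -0.0208314 ]), 'joint_efforts': array([-3.25058090e-05, -3.94903135e+01, -3.71362281e+01, -9.03575506e-05,
        3.91333466e-03, -1.38245281e-05]), 'ee_pos': array([ 156.86146684, -604.35397332,  203.29068974]), 'eef_rot': array([-1.79893195e+02, -1.42275471e-02,  1.45413149e+01]), 'ft_force': array([-0.15450936, -0.14424953,  0.32553283]), 'wrist_torque': array([-0.05492962,  0.03604661,  0.03682859]), 'grip_force': 0.0, 'width': 85.45240988923048} 18.700000000000003
```

View pics/scene0.png

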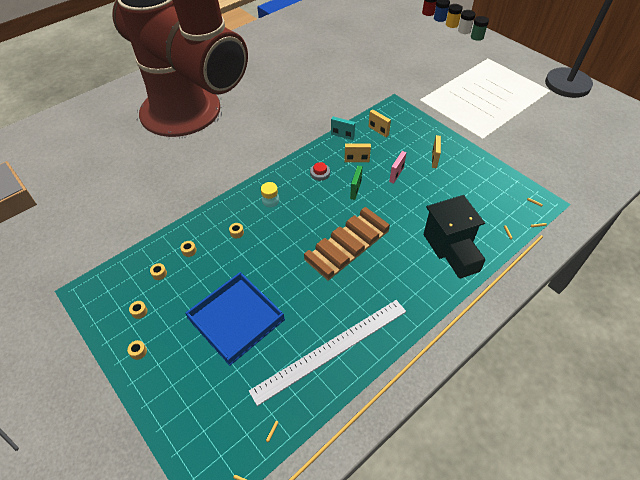

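View pics/side0.png

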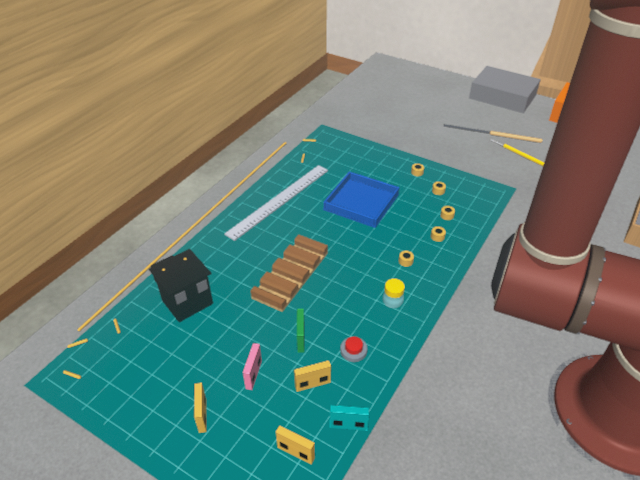

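The scene view shows three brass bulkheads at about (380,123), (357,152) and (437,151). The five bushes lie along the left at (236,229), (188,247), (157,270), (137,308) and (136,349). The rack is at (347,242), the tray at (235,317) and the button at (320,169). The side view shows the same objects. Next I measure them by casting both masks' rays onto planes.

```bash
cat > h.py <<'E'
import numpy as np,cv2
from plant import env,camera,camera_params
def proj(P,p):
    c=np.asarray(P,float)@p["R"].T+p["t"]
    return np.c_[p["fx"]*c[:,0]/c[:,2]+p["cx"],p["fy"]*c[:,1]/c[:,2]+p["cy"]]
def cast(uv,p,z):
    uv=np.atleast_2d(np.asarray(uv,float))
    d=np.c_[(uv[:,0]-p["cx"])/p["fx"],(uv[:,1]-p["cy"])/p["fy"],np.ones(len(uv))]@p["R"]
    o=-p["R"].T@p["t"]
    return o+d*((z-o[2])/d[:,2])[:,None]
def mask(im,lo,hi,minA=60):
    m=cv2.inRange(cv2.cvtColor(im,cv2.COLOR_BGR2HSV),lo,hi)
    cs,_=cv2.findContours(m,cv2.RETR_EXTERNAL,cv2.CHAIN_APPROX_NONE)
    o=np.zeros_like(m); cs=[c for c in cs if cv2.contourArea(c)>minA]
    cv2.drawContours(o,cs,-1,255,-1); return o,cs
BR=((12,90,80),(28,255,255)); BL=((105,130,40),(125,255,255)); RED=((0,180,120),(4,255,255)); WOOD=((5,60,50),(19,220,230))
def carve(ms,ps,h,x0=150,x1=850,y0=-650,y1=650,s=1.):
    X,Y=np.meshgrid(np.arange(x0,x1,s),np.arange(y0,y1,s)); ok=np.ones(X.shape,bool)
    for z in np.linspace(1,h-1,5):
        P=np.c_[X.ravel(),Y.ravel(),np.full(X.size,z)]
        for m,p in zip(ms,ps):
            uv=np.round(proj(P,p)).astype(int); i=(uv[:,0]>=0)&(uv[:,0]<640)&(uv[:,1]>=0)&(uv[:,1]<480)
            v=np.zeros(len(uv),bool); v[i]=m[uv[i,1],uv[i,0]]>0; ok&=v.reshape(X.shape)
    cs,_=cv2.findContours(ok.astype(np.uint8)*255,cv2.RETR_EXTERNAL,cv2.CHAIN_APPROX_NONE)
    r=[]
    for c in cs:
        if cv2.contourArea(c)*s*s<100: continue
        (cx,cy),(w,hh),a=cv2.minAreaRect(c); 
        if w<hh: w,hh,a=hh,w,a+90   # a: direction of long side
        r.append((x0+cx*s,y0+cy*s,w*s,hh*s,(a+90)%180-90))
    return r
E
python3 - <<'E'
from h import *
I=[camera(n) for n in("scene","side")];P=[camera_params(n) for n in("scene","side")]
def go(nm,col,h,minA=60):
    M=[mask(i,*col,minA)[0] for i in I]
    print(nm,[[round(float(v),1) for v in r] for r in carve(M,P,h)])
    return M
go("bulk",BR,50); go("bush",BR,18); go("tray",BL,25); M=go("rack",WOOD,24)
for i,m,p,n in zip(I,M,P,"ab"):
    _,cs=mask(i,*RED,40)
    for c in cs:
        uv=np.mean(c[:,0],0); print("red",uv,cv2.contourArea(c),[cast(uv,p,z)[0].round(1) for z in(20,30,40)])
cv2.imwrite("pics/m.png",np.hstack(M)[::2,::2])
E
```

```text
bulk [[575.3, 363.8, 59.1, 11.1, -49.4], [411.7, 336.1, 59.1, 12.1, 4.1], [454.8, 221.2, 57.2, 10.0, 48.7], [624.7, 74.5, 24.2, 9.0, 4.8], [624.6, 31.3, 32.3, 12.2, 4.4], [630.0, -12.0, 32.0, 16.0, 0.0]]
bush [[577.6, 365.7, 59.2, 14.5, -50.4], [412.0, 336.1, 60.1, 12.1, 4.1], [454.5, 221.5, 57.2, 10.8, 48.8], [620.7, 85.0, 59.5, 31.0, 3.3], [623.7, 40.9, 62.7, 31.7, 3.8], [627.0, -3.5, 62.9, 33.7, 1.5], [628.4, -40.8, 61.6, 20.0, 2.7], [447.8, -125.1, 28.2, 25.3, -21.8], [421.0, -228.5, 27.0, 26.0, -90.0], [431.4, -303.1, 26.8, 25.2, -9.5], [483.0, -374.5, 27.0, 26.0, -90.0], [556.0, -415.5, 26.0, 25.0, 0.0]]
tray [[616.7, -244.8, 129.8, 128.5, 3.2]]
rack [[627.5, 29.2, 178.1, 68.9, -87.1]]
red [319.53333333 166.83333333] 74.0 [array([428.4, 126.5,  20. ]), array([436.3, 119.8,  30. ]), array([444.2, 113.2,  40. ])]
red [353.47826087 344.95652174] 193.0 [array([428.3, 125.7,  20. ]), array([425. , 132.3,  30. ]), array([421.8, 138.9,  40. ])]
```

View pics/m.png

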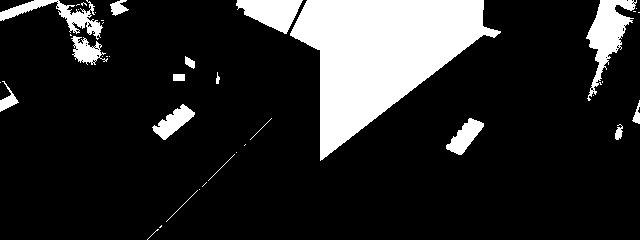

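Sizes agree with the specification: plates about 59x11 mm, rack 178x69, tray 130x129. The button tops intersect at z≈20. I start with bush4 at (556,-415).

Call:
step_arm:
  steps:
    - [[0.25,0.118,-0.077,0,0,-0.05,0.3],[0.25,0.118,-0.077,0,0,-0.05,0.3],[0.25,0.118,-0.077,0,0,-0.05,0.3],[0.25,0.118,-0.077,0,0,-0.05,0.3],[0.25,0.118,-0.077,0,0,-0.05,0.3],[0.25,0.118,-0.077,0,0,-0.05,0.3],[0.25,0.118,-0.077,0,0,-0.05,0.3],[0.25,0.118,-0.077,0,0,-0.05,0.3],[0,0,0,0,0,0,0.3]]

```text
clock: 1.32
ee_pos: [558.8, -412.9, 78.6]
eef_rot: [-179.8, 0.1, 3.3]
ft_force: [-0.2, -0.5, -0.4]
width: 55.4
grip_force: 0.0
```

Call:
step_arm:
  steps:
    - [[-0.014,-0.013,-0.15,0,0,0,0.3],[0,0,-0.15,0,0,0,0.3],[0,0,-0.078,0,0,0,0.3],[0,0,0,0,0,0,0.3],[0,0,0,0,0,0,-0.6],[0,0,0,0,0,0,-0.6],[0,0,0,0,0,0,-0.6],[0,0,0,0,0,0,-0.6],[0,0,0.2,0,0,0,-0.6],[0,0,0.2,0,0,0,-0.6]]

```text
clock: 2.58
ee_pos: [553.7, -418.3, 85.8]
eef_rot: [-179.9, 0.1, 3.1]
ft_force: [0.2, -0.5, 0.9]
width: 16.6
grip_force: 0.0
```

```bash
python3 - <<'E'
from h import *
s=env.sense();print(s["ee_pos"],s["width"])
I=camera("scene");cv2.imwrite("pics/s1.png",cv2.resize(I[180:420,60:380],None,fx=2,fy=2))
I2=[I,camera("side")];P=[camera_params(n) for n in("scene","side")]
print([[round(float(v),1) for v in r] for r in carve([mask(i,*BR)[0] for i in I2],P,18,y1=-80)])
E
```

```text
[ 553.66769672 -418.27823873   85.75681259] 16.58463030731852
[[447.8, -125.1, 28.2, 25.3, -21.8], [421.0, -228.5, 27.0, 26.0, -90.0], [431.4, -303.1, 26.8, 25.2, -9.5], [483.0, -374.5, 27.0, 26.0, -90.0], [556.0, -415.5, 26.0, 25.0, 0.0]]
```

View pics/s1.png

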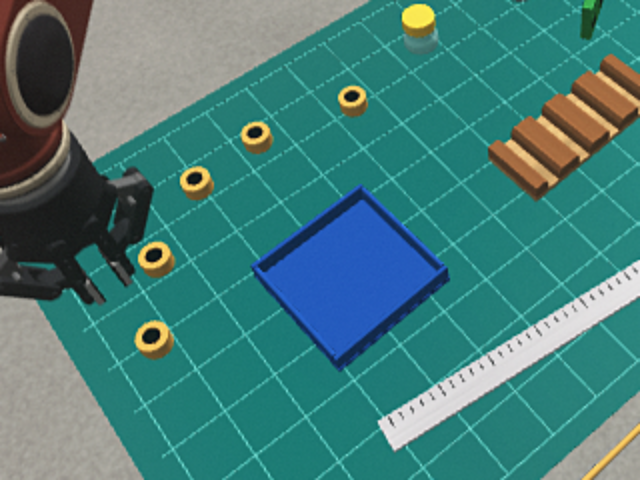

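The bush wasn't touched: all five are where they were, and the fingertips at crop (92,297)/(122,280) look higher than they should. I check the fingertip height with the wrist and side views.

```bash
python3 - <<'E'
from h import *
s=env.sense();print(s["ee_pos"],s["eef_rot"],s["q"],s["width"])
p=camera_params("wrist");print(p, -p["R"].T@p["t"])
W=camera("wrist");S=camera("side")
P=camera_params("side")
uv=proj([s["ee_pos"],s["ee_pos"]+[0,0,25]],P);print(uv)
u,v=uv[0].astype(int);c=S[max(0,v-75):v+75,max(0,u-100):min(640,u+100)];print(u,v)
cv2.imwrite("pics/w1.png",np.hstack([cv2.resize(W,(400,300)),cv2.resize(c,(400,300))]))
E
```

```text
[ 557.18271331 -421.50246883   92.61918568] [179.54674192  -0.43410912   3.09223544] [-4.32039359e+01  1.70965679e+01  8.75246866e+01  6.70718468e-04
  7.47511395e+01  4.37053729e+01] 16.815162438393276
{'fx': 371.64829954431775, 'fy': 371.64829954431775, 'cx': 320.2425746116082, 'cy': 233.84105564891732, 'R': array([[ 0.05422628, -0.99849686,  0.00797037],
       [-0.9537801 , -0.04943173,  0.29641191],
       [-0.29557237, -0.02367529, -0.95502694]]), 't': array([-452.16665074,  504.99419343,  428.41807728])} [ 632.80127492 -416.38131963  263.06844643]
[[421.37136896 139.18153685]
 [422.67202884 129.96938371]]
421 139
```

View pics/w1.png

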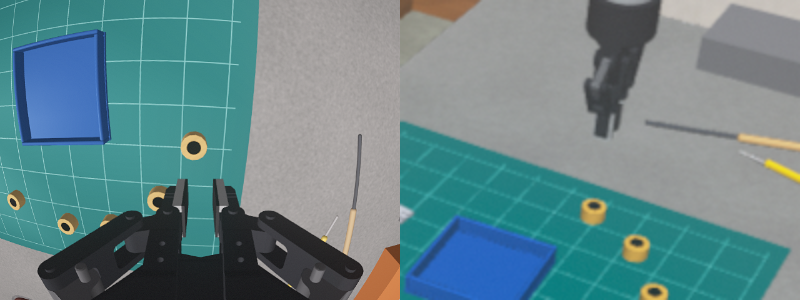

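Call:
step_arm:
  steps:
    - [[0,0,0,0,0,0,-1],[0,0,0,0,0,0,-1],[0,0,0,0,0,0,-1],[0,0,0,0,0,0,-1]]

```text
clock: 3.28
ee_pos: [553.9, -418.6, 85.1]
eef_rot: [-180.0, 0.0, 3.1]
ft_force: [-0.5, 0.1, 0.1]
width: -0.0
grip_force: 0.0
```

```bash
python3 - <<'E'
from h import *
for k in range(3):
    s=env.sense();print(s["clock"],s["ee_pos"].round(1),s["width"],s["qd"].round(2))
    S=camera(("side","scene","side")[k])
    if k<2:
        P=camera_params(("side","scene")[k]); u,v=proj([s["ee_pos"]],P)[0].astype(int); cv2.circle(S,(u,v),1,(0,0,255),-1)
        c=S[v-60:v+60,u-80:u+80]; 
        globals()[f"c{k}"]=cv2.resize(c,(400,300),interpolation=0)
cv2.imwrite("pics/w2.png",np.hstack([c0,c1]))
E
```

```text
3.275 [ 553.9 -418.6   85.1] -0.02514987586731726 [ 0.08 -0.25 -0.22  0.06  0.    0.01]
3.325 [ 554.  -418.7   85.3] -0.17560544911523415 [ 0.06 -0.21 -0.22  0.03 -0.08 -0.02]
3.375 [ 554.1 -418.7   85.4] -0.00480247496232227 [ 0.02 -0.09 -0.15 -0.07  0.05 -0.01]
```

View pics/w2.png

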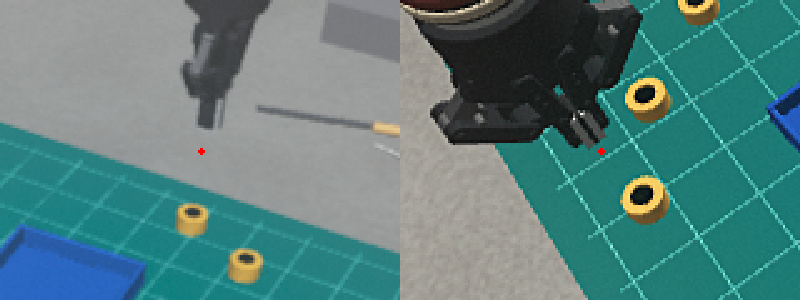

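```bash
python3 - <<'E'
from h import *
s=env.sense();e=s["ee_pos"]
Ps=[camera_params("side"),camera_params("scene")]
uv=[proj([e],P)[0].astype(int) for P in Ps]
px=[uv[0]+np.array([210-200,128-150])/2.5, uv[1]+np.array([591-600,142-150])/2.5]
from scipy.optimize import least_squares
r=least_squares(lambda X:np.r_[proj([X],Ps[0])[0]-px[0],proj([X],Ps[1])[0]-px[1]],e)
print(e,r.x,r.fun)
E
```

```text
[ 554.12139028 -418.7684221    85.54144548] [ 555.05703017 -421.81232977  106.68080301] [-2.0022647   1.03083292 -1.41651977 -0.64902982]
```

Call:
step_arm:
  steps:
    - [[0.15,-0.05,0,0,0,0,-1],[0.1,0,0,0,0,0,-1],[0,0,-0.15,0,0,0,-1],[0,0,-0.1,0,0,0,-1],[0,0,-0.075,0,0,0,-1],[0,0,-0.05,0,0,0,-1],[0,0,0,0,0,0,-1],[0,0,-0.02,0,0,0,-1],[0,0,0,0,0,0,-1],[0,0,0,0,0,0,-1],[0,0,0,0,0,0,-1]]

```text
clock: 4.8
ee_pos: [604.3, -428.9, 7.0]
eef_rot: [180.0, -0.0, 3.1]
ft_force: [0.2, 0.2, -0.3]
width: 0.3
grip_force: 0.0
```

```bash
python3 - <<'E'
from h import *
s=env.sense();print(s["ee_pos"],s["ft_force"])
S=[]
for n in("side","scene"):
    I=camera(n);u,v=proj([s["ee_pos"]],camera_params(n))[0].astype(int); cv2.circle(I,(u,v),1,(0,0,255),-1)
    S.append(cv2.resize(I[v-45:v+45,u-60:u+60],(400,300),interpolation=0))
cv2.imwrite("pics/w3.png",np.hstack(S))
E
```

```text
[ 604.29849034 -428.94318679    7.02005011] [ 0.2356068   0.24127971 -0.32327758]
```

View pics/w3.png

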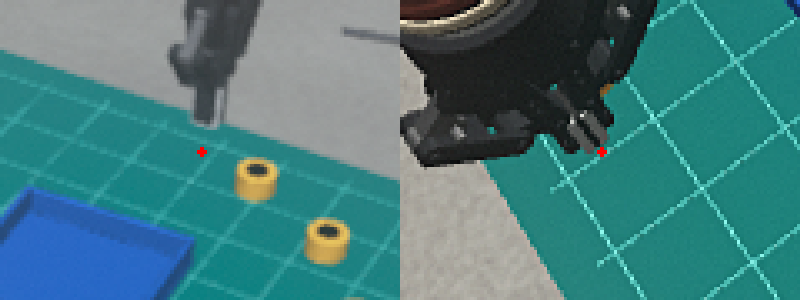

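The picture shows the shut tips at (205,122), about 20 mm above the red TCP mark. I feel for the mat to find the true offset.

Call:
step_arm:
  steps:
    - [[0,0,-0.04,0,0,0,-1],[0,0,-0.02,0,0,0,-1],[0,0,0,0,0,0,-1],[0,0,0,0,0,0,-1],[0,0,0,0,0,0,-1]]

```text
clock: 5.52
ee_pos: [604.3, -428.9, -5.1]
eef_rot: [180.0, -0.0, 3.1]
ft_force: [0.4, 0.2, -0.7]
width: 0.0
grip_force: 0.0
```

Call:
step_arm:
  steps:
    - [[0,0,-0.01,0,0,0,-1],[0,0,-0.01,0,0,0,-1],[0,0,-0.01,0,0,0,-1],[0,0,0,0,0,0,-1],[0,0,0,0,0,0,-1]]

```text
clock: 6.15
ee_pos: [604.2, -428.7, -11.4]
eef_rot: [-180.0, -0.0, 3.1]
ft_force: [0.4, -1.2, -1.1]
width: -0.2
grip_force: 0.0
```

Call:
step_arm:
  steps:
    - [[0,0,-0.01,0,0,0,-1],[0,0,-0.01,0,0,0,-1],[0,0,0,0,0,0,-1],[0,0,0,0,0,0,-1]]

```text
clock: 6.65
ee_pos: [604.1, -428.7, -15.5]
eef_rot: [-180.0, 0.0, 3.1]
ft_force: [-0.6, 0.7, -0.8]
width: 0.1
grip_force: 0.0
```

Call:
step_arm:
  steps:
    - [[0,0,-0.01,0,0,0,-1],[0,0,-0.005,0,0,0,-1],[0,0,0,0,0,0,-1],[0,0,0,0,0,0,-1]]

```text
clock: 7.15
ee_pos: [604.1, -428.8, -18.4]
eef_rot: [-180.0, -0.0, 3.1]
ft_force: [-0.1, -0.6, 0.8]
width: 0.2
grip_force: 0.0
```

Call:
step_arm:
  steps:
    - [[0,0,-0.01,0,0,0,-1],[0,0,0,0,0,0,-1],[0,0,0,0,0,0,-1]]

```text
clock: 7.52
ee_pos: [604.1, -428.7, -20.5]
eef_rot: [-180.0, 0.0, 3.1]
ft_force: [-0.5, -0.4, 0.8]
width: -0.1
grip_force: 0.0
```

Call:
step_arm:
  steps:
    - [[0,0,-0.005,0,0,0,-1],[0,0,0,0,0,0,-1],[0,0,0,0,0,0,-1]]

```text
clock: 7.9
ee_pos: [604.1, -428.7, -21.4]
eef_rot: [-180.0, -0.0, 3.1]
ft_force: [-1.3, -0.5, 1.4]
width: 0.1
grip_force: 0.0
```

Call:
step_arm:
  steps:
    - [[0,0,-0.01,0,0,0,-1],[0,0,0,0,0,0,-1],[0,0,0,0,0,0,-1]]

```text
clock: 8.28
ee_pos: [604.1, -428.7, -23.5]
eef_rot: [-180.0, 0.0, 3.1]
ft_force: [0.6, 0.3, -0.0]
width: 0.1
grip_force: 0.0
```

```bash
python3 - <<'E'
from h import *
s=env.sense();print(s["ee_pos"],s["ft_force"])
S=[]
for n in("side","scene"):
    I=camera(n);u,v=proj([s["ee_pos"]],camera_params(n))[0].astype(int); cv2.circle(I,(u,v),1,(0,0,255),-1)
    S.append(cv2.resize(I[v-45:v+45,u-60:u+60],(400,300),interpolation=0))
cv2.imwrite("pics/w4.png",np.hstack(S))
E
```

```text
[ 604.07965413 -428.74022631  -23.48223227] [ 0.64512208  0.33709422 -0.00488203]
```

View pics/w4.png

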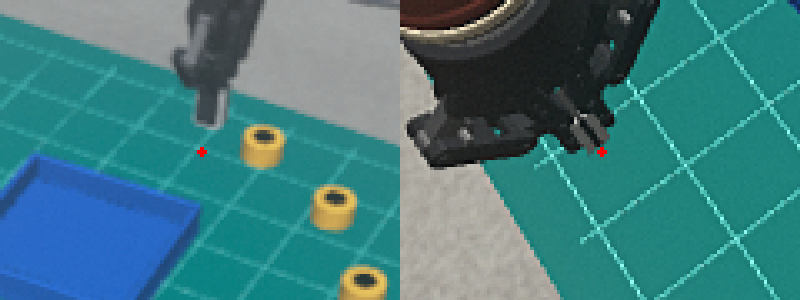

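Call:
step_arm:
  steps:
    - [[0,0,-0.01,0,0,0,-1],[0,0,0,0,0,0,-1],[0,0,0,0,0,0,-1]]

```text
clock: 8.75
ee_pos: [604.1, -428.7, -25.5]
eef_rot: [-180.0, 0.0, 3.1]
ft_force: [0.3, 0.2, -0.1]
width: -0.1
grip_force: 0.0
```

Call:
step_arm:
  steps:
    - [[0,0,-0.01,0,0,0,-1],[0,0,0,0,0,0,-1],[0,0,0,0,0,0,-1]]

```text
clock: 9.12
ee_pos: [604.4, -429.0, -26.8]
eef_rot: [180.0, -0.0, 3.1]
ft_force: [-0.5, 0.3, 3.9]
width: -0.1
grip_force: 1.7
```

Call:
step_arm:
  steps:
    - [[0,0,-0.01,0,0,0,-1],[0,0,0,0,0,0,-1],[0,0,0,0,0,0,-1]]

```text
clock: 9.5
ee_pos: [604.5, -429.1, -26.8]
eef_rot: [180.0, 0.0, 3.1]
ft_force: [-5.3, 3.1, 11.1]
width: 0.0
grip_force: 5.9
```

Contact comes at reading z≈-26.7, so real tip height = reading + 26.5 mm. I retry bush4 with that offset.

Call:
step_arm:
  steps:
    - [[0,0,0.2,0,0,0,-0.5],[0,0,0.2,0,0,0,0.3],[-0.12,0.035,0,0,0,0,0.3],[-0.12,0.035,0,0,0,0,0.3],[0,0,-0.1,0,0,0,0.3],[0,0,-0.1,0,0,0,0.3],[0,0,-0.1,0,0,0,0.3],[0,0,-0.075,0,0,0,0.3],[0,0,0,0,0,0,0.3],[0,0,0,0,0,0,0.3],[0,0,0,0,0,0,-0.6]]

```text
clock: 10.88
ee_pos: [556.9, -415.5, -23.1]
eef_rot: [179.9, -0.1, 3.1]
ft_force: [0.2, 0.2, -1.4]
width: 38.2
grip_force: 0.0
```

Call:
step_arm:
  steps:
    - [[0,0,0,0,0,0,-0.6],[0,0,0,0,0,0,-0.6],[0,0,0,0,0,0,-0.6],[0,0,0,0,0,0,-0.6]]

```text
clock: 11.38
ee_pos: [557.0, -415.6, -22.8]
eef_rot: [179.9, -0.1, 3.1]
ft_force: [-1.0, -0.1, 6.3]
width: 27.6
grip_force: 59.5
```

Call:
step_arm:
  steps:
    - [[0,0,0.15,0,0,0,-0.6],[0,0,0.2,0,0,0,-0.6],[0.1,0.172,0,0,0,0,-0.6],[0.1,0.172,0,0,0,0,-0.6],[0.1,0.172,0,0,0,0,-0.6],[0.1,0.172,0,0,0,0,-0.6],[0.085,0.172,0,0,0,0,-0.6],[0,0,-0.15,0,0,0,-0.6],[0,0,-0.1,0,0,0,-0.6],[0,0,-0.06,0,0,0,-0.6],[0,0,0,0,0,0,-0.6],[0,0,0,0,0,0,-0.6]]

```text
clock: 12.88
ee_pos: [653.1, -243.4, -16.4]
eef_rot: [180.0, -0.0, 3.0]
ft_force: [0.2, 0.3, -1.2]
width: 27.5
grip_force: 59.4
```

Call:
step_arm:
  steps:
    - [[0,0,0,0,0,0,0],[0,0,0,0,0,0,0],[0,0,0.15,0,0,0,0],[0,0,0.2,0,0,0,0.3],[-0.17,-0.131,0,0,0,0,0.3],[-0.17,-0.131,0,0,0,0,0.3],[-0.17,-0.131,0,0,0,0,0.3],[-0.17,-0.131,0,0,0,0,0.3],[-0.17,-0.131,0,0,0,0,0.3],[0,0,-0.1,0,0,0,0.3]]

```text
clock: 14.12
ee_pos: [482.7, -376.7, 35.5]
eef_rot: [179.8, -0.2, 2.9]
ft_force: [0.2, -0.4, 0.3]
width: 55.5
grip_force: 0.0
```

```bash
cat > look.py <<'E'
from h import *
I=[camera(n) for n in("scene","side")];P=[camera_params(n) for n in("scene","side")]
M=[mask(i,*BR)[0] for i in I]
f=lambda L:[[round(float(v),1) for v in r] for r in L]
print(env.sense()["ee_pos"].round(1),env.sense()["width"])
print("bush",f(r for r in carve(M,P,18) if max(r[2:4])<33 and r[1]<-60))
print("bulk",f(r for r in carve(M,P,50) if r[2]>45))
E
python3 look.py
```

```text
[ 481.6 -372.2   30.8] 55.57880679629524
bush [[447.8, -125.1, 28.2, 25.3, -21.8], [421.0, -228.0, 26.0, 26.0, -90.0], [653.0, -246.0, 22.0, 20.0, 0.0], [431.4, -303.1, 26.8, 25.2, -9.5], [483.0, -374.5, 27.0, 26.0, -90.0]]
bulk [[575.3, 363.8, 59.1, 11.1, -49.4], [411.7, 336.1, 59.1, 12.0, 4.5], [454.8, 221.2, 57.2, 10.0, 48.7]]
```

Call:
step_arm:
  steps:
    - [[0,0,-0.15,0,0,0,0.3],[0,0,-0.1,0,0,0,0.3],[0,0,-0.04,0,0,0,0.3],[0,0,0,0,0,0,0.3],[0,0,0,0,0,0,-0.6],[0,0,0,0,0,0,-0.6],[0,0,0,0,0,0,-0.6],[0,0,0,0,0,0,-0.6],[0,0,0,0,0,0,-0.6],[0,0,0.15,0,0,0,-0.6],[0,0,0.2,0,0,0,-0.6],[0,0,0,0,0,0,-0.6]]

```text
clock: 15.72
ee_pos: [485.2, -375.9, 49.6]
eef_rot: [179.7, -0.3, 3.1]
ft_force: [0.4, 0.2, -0.6]
width: 27.2
grip_force: 59.2
```

Call:
step_arm:
  steps:
    - [[0.168,0.164,0,0,0,0,-0.6],[0.168,0.164,0,0,0,0,-0.6],[0.168,0.164,0,0,0,0,-0.6],[0.168,0.164,0,0,0,0,-0.6],[0,0,-0.15,0,0,0,-0.6],[0,0,-0.1,0,0,0,-0.6],[0,0,-0.06,0,0,0,-0.6],[0,0,0,0,0,0,-0.6],[0,0,0,0,0,0,0],[0,0,0,0,0,0,0],[0,0,0.15,0,0,0,0],[0,0,0.2,0,0,0,0.3]]

```text
clock: 17.23
ee_pos: [616.3, -242.2, 52.8]
eef_rot: [-179.9, 0.2, 3.1]
ft_force: [0.1, 0.5, 0.5]
width: 55.5
grip_force: 0.0
```

Call:
step_arm:
  steps:
    - [[-0.2325,-0.075,0,0,0,0,0.3],[-0.2325,-0.075,0,0,0,0,0.3],[-0.2325,-0.075,0,0,0,0,0.3],[-0.2325,-0.075,0,0,0,0,0.3],[0,0,-0.15,0,0,0,0.3],[0,0,-0.1,0,0,0,0.3],[0,0,-0.1,0,0,0,0.3],[0,0,-0.04,0,0,0,0.3],[0,0,0,0,0,0,0.3],[0,0,0,0,0,0,-0.6],[0,0,0,0,0,0,-0.6],[0,0,0,0,0,0,-0.6]]

```text
clock: 18.73
ee_pos: [432.5, -303.4, -23.0]
eef_rot: [179.9, -0.1, 3.1]
ft_force: [0.3, 0.7, 6.5]
width: 27.8
grip_force: 59.4
```

Call:
step_arm:
  steps:
    - [[0,0,0,0,0,0,-0.6],[0,0,0,0,0,0,-0.6],[0,0,0.15,0,0,0,-0.6],[0,0,0.2,0,0,0,-0.6],[0,0,0,0,0,0,-0.6]]

```text
clock: 19.35
ee_pos: [433.7, -304.5, 49.3]
eef_rot: [179.7, -0.3, 3.1]
ft_force: [-0.8, -0.5, -0.2]
width: 27.4
grip_force: 59.2
```

Call:
step_arm:
  steps:
    - [[0.2475,0.0975,0,0,0,0,-0.6],[0.2475,0.0975,0,0,0,0,-0.6],[0.2475,0.0975,0,0,0,0,-0.6],[0,0,-0.1,0,0,0,-0.6],[0,0,-0.15,0,0,0,-0.6],[0,0,-0.06,0,0,0,-0.6],[0,0,0,0,0,0,-0.6],[0,0,0,0,0,0,0],[0,0,0,0,0,0,0],[0,0,0.15,0,0,0,0],[0,0,0.25,0,0,0,0],[0,0,0.1,0,0,0,0]]

```text
clock: 20.85
ee_pos: [581.8, -245.2, 87.4]
eef_rot: [179.8, -0.3, 3.1]
ft_force: [0.3, -0.2, 0.5]
width: 42.6
grip_force: 0.0
```

```bash
python3 look.py; python3 - <<'E'
from h import *
I=[camera(n) for n in("scene","side")];P=[camera_params(n) for n in("scene","side")]
for n,c in dict(green=((45,120,30),(72,255,255)),pink=((150,60,80),(179,200,255)),turq=((80,150,150),(95,255,255)),yel=((24,150,120),(34,255,255))).items():
    print(n,[[round(float(v),1) for v in r] for r in carve([mask(i,*c,40)[0] for i in I],P,50 if n!="yel" else 5,y0=-60)])
E
```

```text
[ 581.8 -245.2   86.8] 42.83562333234655
bush [[653.0, -246.0, 22.0, 20.0, 0.0], [616.3, -245.7, 24.7, 18.4, 45.0], [578.8, -247.9, 24.7, 17.5, 32.0]]
bulk [[578.8, 364.8, 56.8, 8.4, -54.0], [411.7, 336.1, 59.1, 12.1, 3.4], [454.8, 221.2, 57.2, 10.0, 48.7]]
green [[523.7, 150.3, 58.7, 10.7, -55.0]]
pink [[551.2, 257.4, 59.0, 10.9, -70.0]]
turq [[574.0, 418.0, 52.0, 18.0, 0.0], [636.0, 406.0, 30.4, 11.4, -18.4], [689.4, 393.0, 29.2, 8.3, -5.7], [681.0, 376.5, 66.0, 21.0, 0.0], [506.2, 359.4, 90.6, 55.6, -81.1]]
yel []
```

Call:
step_arm:
  steps:
    - [[-0.0625,0.234,0,0,0,0.159,-0.2],[-0.0625,0.234,0,0,0,0.159,-0.2],[-0.0625,0.234,0,0,0,0.159,-0.2],[-0.0625,0.234,0,0,0,0.159,-0.2],[-0.0625,0.234,0,0,0,0.159,-0.2],[-0.0625,0.234,0,0,0,0.159,-0.2],[-0.0625,0.234,0,0,0,0.159,-0.2],[-0.0625,0.234,0,0,0,0.159,-0.2],[-0.0625,0.234,0,0,0,0.159,-0.2],[-0.0625,0.234,0,0,0,0.159,-0.2],[0,0,0,0,0,0,-0.2],[0,0,0,0,0,0,-0.2]]

```text
clock: 22.55
ee_pos: [453.9, 223.3, 81.7]
eef_rot: [-179.9, 0.2, 48.6]
ft_force: [0.9, -0.7, 0.4]
width: 34.1
grip_force: 0.0
```

```bash
python3 look.py; python3 - <<'E'
from h import *
s=env.sense();print(s["ee_pos"],s["eef_rot"]);W=camera("wrist");S=camera("side")
cv2.imwrite("pics/c1.png",np.hstack([cv2.resize(W,(400,300)),S[220:,140:460][:300,:][:,:][: 260].copy() if 0 else cv2.resize(S[240:480,140:460],(400,300))]))
E
```

```text
[454.7 222.8  82.5] 33.935794248001145
bush [[439.7, -120.1, 25.0, 10.5, 52.4]]
bulk [[575.5, 363.8, 59.3, 10.7, -49.4], [411.7, 336.1, 59.1, 12.1, 3.4], [454.8, 221.2, 57.2, 10.0, 48.7]]
[454.68078337 222.78528078  82.46754084] [-1.79953861e+02  1.05108917e-01  4.85384177e+01]
```

View pics/c1.png

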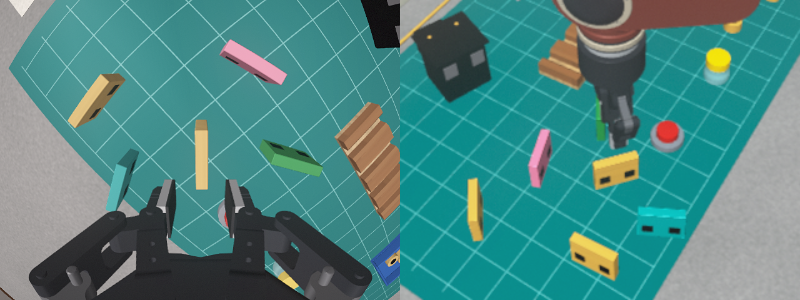

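Wrist view: the plate stands midway between the fingers, with its top centred at about (201,155) and the fingers at 170 and 228. The turquoise and green plates are clear of them. I descend and grip.

Call:
step_arm:
  steps:
    - [[0,0,-0.15,0,0,0,-0.2],[0,0,-0.15,0,0,0,-0.2],[0,0,-0.09,0,0,0,-0.2],[0,0,-0.04,0,0,0,-0.2],[0,0,0,0,0,0,-0.2],[0,0,0,0,0,0,-0.2],[0,0,0,0,0,0,-0.9],[0,0,0,0,0,0,-0.9],[0,0,0,0,0,0,-0.9],[0,0,0,0,0,0,-0.9]]

```text
clock: 24.0
ee_pos: [455.9, 224.3, -1.4]
eef_rot: [180.0, -0.1, 48.6]
ft_force: [0.1, 0.4, 6.2]
width: 10.6
grip_force: 59.9
```

Call:
step_arm:
  steps:
    - [[0,0,0.15,0,0,0,-0.9],[0,0,0.25,0,0,0,-0.9],[0.088,-0.129,0,0,0,-0.1595,-0.9],[0.088,-0.129,0,0,0,-0.1595,-0.9],[0.088,-0.129,0,0,0,-0.1595,-0.9],[0.088,-0.129,0,0,0,-0.1595,-0.9],[0.088,-0.129,0,0,0,-0.1595,-0.9],[0.088,-0.129,0,0,0,-0.1595,-0.9],[0.088,-0.129,0,0,0,-0.1595,-0.9],[0.088,-0.129,0,0,0,-0.1595,-0.9],[0.088,-0.129,0,0,0,-0.1595,-0.9],[0.088,-0.129,0,0,0,-0.1595,-0.9]]

```text
clock: 25.5
ee_pos: [630.5, -34.8, 76.1]
eef_rot: [-180.0, 0.1, 2.8]
ft_force: [0.2, -0.2, -0.4]
width: 10.9
grip_force: 59.1
```

Call:
step_arm:
  steps:
    - [[0,0,-0.1,0,0,0,-0.9],[0,0,-0.1,0,0,0,-0.9],[0,0,0,0,0,0,-0.9],[0,0,0,0,0,0,-0.9],[0,0,0,0,0,0,-0.9]]

```text
clock: 26.12
ee_pos: [631.6, -33.7, 38.6]
eef_rot: [180.0, -0.1, 3.0]
ft_force: [-0.1, -0.4, -0.9]
width: 10.8
grip_force: 59.1
```

```bash
cat > pose.py <<'E'
from h import *
# held/placed plate: carve with foot height z0
import sys; z0=float(sys.argv[1])
I=[camera(n) for n in("scene","side")];P=[camera_params(n) for n in("scene","side")]
print(env.sense()["ee_pos"].round(1),env.sense()["eef_rot"].round(1))
# top 20 mm hidden by fingers when held: use slab [z0, z0+20]
for i,p in zip(I,P): p["t"]=p["t"]+p["R"]@np.array([0,0,z0])
M=[mask(i,(18,90,100),(28,255,255))[0] for i in I]
print([[round(float(v),1) for v in r] for r in carve(M,P,float(sys.argv[2]),x0=540,x1=720,y0=-100,y1=150,s=.5)])
for m,n in zip(M,"ab"): pass
cv2.imwrite(sys.argv[3],np.hstack([cv2.resize(I[0][180:300,280:440],(400,300)),cv2.resize(I[1][220:340,220:380],(400,300))]))
E
python3 pose.py 40 20 pics/r1.png
```

```text
[631.7 -33.9  38.7] [ 1.8e+02 -1.0e-01  3.0e+00]
[]
```

View pics/r1.png

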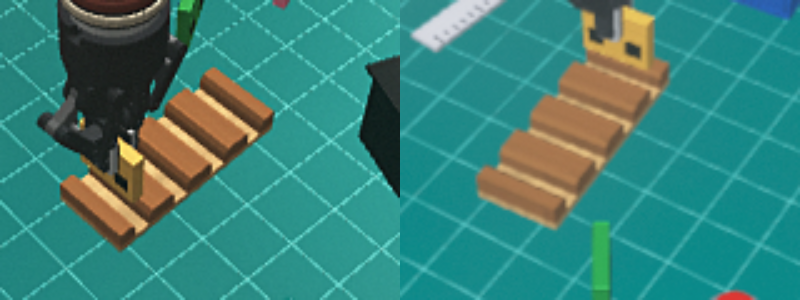

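```bash
python3 - <<'E'
from h import *
P=[camera_params(n) for n in("scene","side")]
print(cast([(336,260.8)],P[0],41).round(1),cast([(320.8,248),(292.8,244.8)],P[1],41).round(1))
E
```

```text
[[662.7 -32.8  41. ]] [[593.6 -33.3  41. ]
 [646.7 -11.6  41. ]]
```

Call:
step_arm:
  steps:
    - [[0,0,-0.06,0,0,0,-0.9],[0,0,-0.04,0,0,0,-0.9],[0,0,-0.02,0,0,0,-0.9],[0,0,0,0,0,0,-0.9],[0,0,0,0,0,0,-0.9]]

```text
clock: 26.85
ee_pos: [630.9, -34.1, 13.5]
eef_rot: [180.0, 0.0, 2.9]
ft_force: [0.6, -0.9, -1.3]
width: 10.9
grip_force: 59.2
```

Call:
step_arm:
  steps:
    - [[0,0,-0.02,0,0,0,-0.9],[0,0,-0.015,0,0,0,-0.9],[0,0,0,0,0,0,-0.9],[0,0,0,0,0,0,-0.9]]

```text
clock: 27.35
ee_pos: [631.2, -34.2, 6.7]
eef_rot: [180.0, -0.0, 2.9]
ft_force: [0.3, -1.5, -1.7]
width: 10.7
grip_force: 59.2
```

Call:
step_arm:
  steps:
    - [[0,0,-0.01,0,0,0,-0.9],[0,0,0,0,0,0,-0.9],[0,0,0,0,0,0,-0.9]]

```text
clock: 27.72
ee_pos: [631.4, -34.2, 6.7]
eef_rot: [180.0, 0.0, 2.9]
ft_force: [-5.8, -0.7, 10.0]
width: 11.0
grip_force: 60.7
```

Call:
step_arm:
  steps:
    - [[0,0,0.01,0,0,0,-0.4],[0,0,0,0,0,0,-0.3],[0,0,0,0,0,0,-0.3],[0,0,0.1,0,0,0,-0.3],[0,0,0.2,0,0,0,-0.3],[0,0,0.1,0,0,0,-0.3]]

```text
clock: 28.48
ee_pos: [632.9, -34.3, 90.7]
eef_rot: [179.9, -0.3, 2.9]
ft_force: [0.4, 0.2, 0.2]
width: 29.9
grip_force: 0.0
```

Call:
step_arm:
  steps:
    - [[-0.122,0.207,0,0,0,0.02,-0.2],[-0.122,0.207,0,0,0,0,-0.2],[-0.122,0.207,0,0,0,0,-0.2],[-0.122,0.207,0,0,0,0,-0.2],[-0.122,0.207,0,0,0,0,-0.2],[-0.122,0.207,0,0,0,0,-0.2],[-0.122,0.207,0,0,0,0,-0.2],[-0.122,0.207,0,0,0,0,-0.2],[-0.122,0.207,0,0,0,0,-0.2],[0,0,0,0,0,0,-0.2],[0,0,0,0,0,0,-0.2],[0,0,0,0,0,0,-0.2]]

```text
clock: 29.98
ee_pos: [412.1, 337.7, 86.8]
eef_rot: [180.0, -0.0, 3.4]
ft_force: [-0.3, -0.2, -0.6]
width: 34.2
grip_force: 0.0
```

```bash
python3 look.py; python3 pose.py 24 33 pics/r2.png; python3 - <<'E'
import cv2,numpy as np
from plant import camera
W=camera("wrist");a=cv2.imread("pics/r2.png");cv2.imwrite("pics/r3.png",np.vstack([a,np.hstack([cv2.resize(W,(400,300)),np.zeros((300,400,3),np.uint8)])]))
E
```

```text
[412.1 337.7  86.7] 33.836489322805214
bush [[653.0, -246.0, 22.0, 20.0, 0.0]]
bulk [[575.3, 363.8, 59.1, 11.1, -49.4], [411.7, 336.1, 59.1, 12.1, 3.4]]
[411.9 337.9  86.6] [180.    0.    3.4]
[]
```

View pics/r3.png

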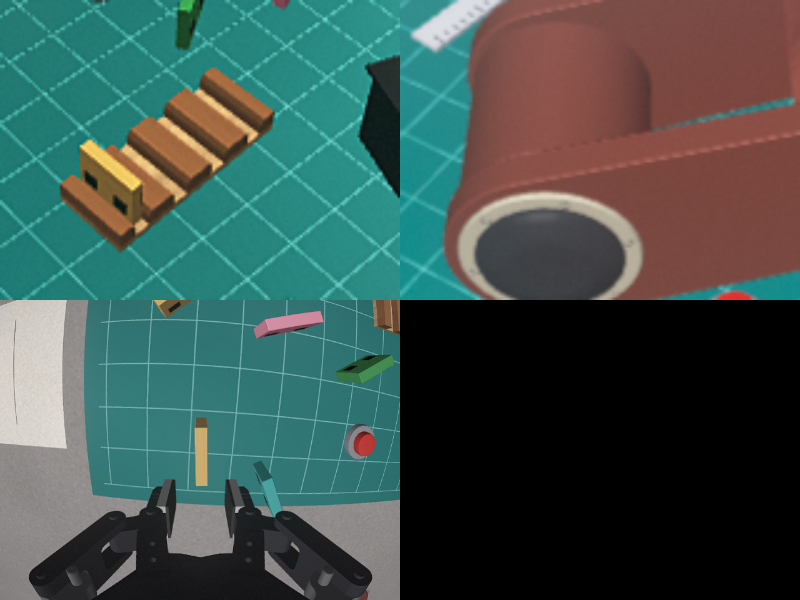

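Scene crop: the first plate stands upright in the end slot. Wrist view: the next plate's top at about (201,450) is centred between the fingers, with the turquoise plate clear. I grip it.

Call:
step_arm:
  steps:
    - [[0,0,-0.15,0,0,0,-0.2],[0,0,-0.15,0,0,0,-0.2],[0,0,-0.1,0,0,0,-0.2],[0,0,-0.045,0,0,0,-0.2],[0,0,0,0,0,0,-0.2],[0,0,0,0,0,0,-0.9],[0,0,0,0,0,0,-0.9],[0,0,0,0,0,0,-0.9],[0,0,0,0,0,0,-0.9],[0,0,0.15,0,0,-0.02,-0.9],[0,0,0.25,0,0,0,-0.9],[0,0,0,0,0,0,-0.9]]

```text
clock: 31.72
ee_pos: [414.0, 340.2, 81.9]
eef_rot: [-179.8, -0.4, 2.9]
ft_force: [0.3, 0.1, -1.7]
width: 11.1
grip_force: 60.8
```

Call:
step_arm:
  steps:
    - [[0.1345,-0.178,0,0,0,0,-0.9],[0.1345,-0.178,0,0,0,0,-0.9],[0.1345,-0.178,0,0,0,0,-0.9],[0.1345,-0.178,0,0,0,0,-0.9],[0.1345,-0.178,0,0,0,0,-0.9],[0.1345,-0.178,0,0,0,0,-0.9],[0.1345,-0.178,0,0,0,0,-0.9],[0.1345,-0.178,0,0,0,0,-0.9],[0,0,-0.1,0,0,0,-0.9],[0,0,-0.1,0,0,0,-0.9],[0,0,0,0,0,0,-0.9],[0,0,0,0,0,0,-0.9]]

```text
clock: 33.22
ee_pos: [625.9, 54.6, 37.1]
eef_rot: [-180.0, 0.1, 3.0]
ft_force: [-0.4, 0.3, -1.7]
width: 10.9
grip_force: 60.7
```

Call:
step_arm:
  steps:
    - [[0,0,-0.06,0,0,0,-0.9],[0,0,-0.04,0,0,0,-0.9],[0,0,-0.02,0,0,0,-0.9],[0,0,0,0,0,0,-0.9],[0,0,0,0,0,0,-0.9]]

```text
clock: 33.85
ee_pos: [626.4, 53.7, 13.4]
eef_rot: [180.0, 0.0, 2.9]
ft_force: [-0.4, -0.6, -1.8]
width: 10.8
grip_force: 60.7
```

Call:
step_arm:
  steps:
    - [[0,0,-0.02,0,0,0,-0.9],[0,0,-0.015,0,0,0,-0.9],[0,0,0,0,0,0,-0.9],[0,0,-0.005,0,0,0,-0.9],[0,0,0,0,0,0,-0.9],[0,0,0,0,0,0,-0.9]]

```text
clock: 34.6
ee_pos: [626.9, 53.7, 6.8]
eef_rot: [180.0, -0.0, 2.9]
ft_force: [-2.8, -0.2, 6.1]
width: 10.8
grip_force: 61.9
```

Call:
step_arm:
  steps:
    - [[0,0,0.005,0,0,0,-0.4],[0,0,0,0,0,0,-0.3],[0,0,0,0,0,0,-0.3],[0,0,0.1,0,0,0,-0.3],[0,0,0.2,0,0,0,-0.3],[0,0,0.1,0,0,0.343,-0.3],[-0.0213,0.13,0,0,0,0.343,-0.2],[-0.0213,0.13,0,0,0,0.343,-0.2],[-0.0213,0.13,0,0,0,0.343,-0.2],[-0.0213,0.13,0,0,0,0.343,-0.2],[-0.0213,0.13,0,0,0,0.343,-0.2],[-0.0213,0.13,0,0,0,0.343,-0.2]]

```text
clock: 36.1
ee_pos: [601.5, 210.7, 88.4]
eef_rot: [179.9, -0.1, 72.0]
ft_force: [-0.5, -0.1, 0.0]
width: 33.8
grip_force: 0.0
```

Call:
step_arm:
  steps:
    - [[-0.0213,0.13,0,0,0,0.343,-0.2],[-0.0213,0.13,0,0,0,0.343,-0.2],[-0.0213,0.13,0,0,0,0.343,-0.2],[-0.0213,0.13,0,0,0,0.343,-0.2],[-0.0213,0.13,0,0,0,0.343,-0.2],[-0.0213,0.13,0,0,0,0.343,-0.2],[0,0,0,0,0,0,-0.2],[0,0,0,0,0,0,-0.2],[0,0,0,0,0,0,-0.2]]

```text
clock: 37.22
ee_pos: [575.8, 364.9, 87.0]
eef_rot: [180.0, 0.0, 130.6]
ft_force: [0.8, 0.0, 0.0]
width: 33.8
grip_force: 0.0
```

```bash
python3 look.py; python3 pose.py 24 33 pics/r4.png; python3 - <<'E'
import cv2,numpy as np
from plant import camera
W=camera("wrist");a=cv2.imread("pics/r4.png");cv2.imwrite("pics/r5.png",np.vstack([a,np.hstack([cv2.resize(W,(400,300)),np.zeros((300,400,3),np.uint8)])]))
E
```

```text
[575.8 365.   86.8] 34.46628882081531
bush [[447.5, -125.0, 28.8, 25.3, -21.8], [421.0, -228.0, 26.0, 26.0, -90.0]]
bulk [[575.5, 363.8, 59.3, 10.7, -49.4], [623.3, 55.4, 52.5, 49.1, 32.7]]
[575.7 365.2  86.6] [-180.     0.   130.6]
[[625.6, 55.1, 21.2, 20.9, -45.0]]
```

View pics/r5.png

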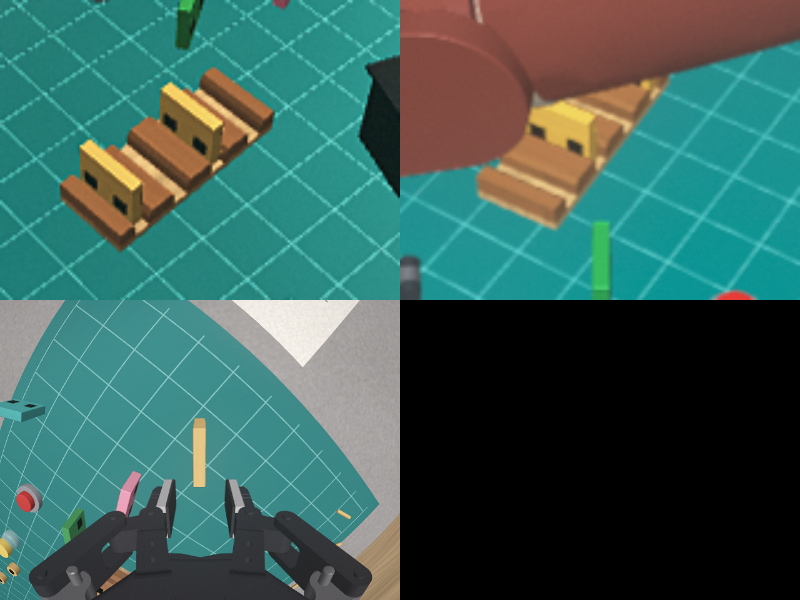

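Both placed plates stand home, and the third plate is centred between the fingers at (200,455). I grip and lift it.

Call:
step_arm:
  steps:
    - [[0,0,-0.15,0,0,0,-0.2],[0,0,-0.15,0,0,0,-0.2],[0,0,-0.1,0,0,0,-0.2],[0,0,-0.045,0,0,0,-0.2],[0,0,0,0,0,0,-0.2],[0,0,0,0,0,0,-0.9],[0,0,0,0,0,0,-0.9],[0,0,0,0,0,0,-0.9],[0,0,0,0,0,0,-0.9],[0,0,0.15,0,0,0,-0.9],[0,0,0.25,0,0,0,-0.9],[0,0,0,0,0,0,-0.9]]

```text
clock: 38.98
ee_pos: [578.5, 367.2, 82.8]
eef_rot: [179.5, 0.1, 130.7]
ft_force: [0.4, -0.6, -1.2]
width: 10.8
grip_force: 61.4
```

Call:
step_arm:
  steps:
    - [[0.0306,-0.168,0,0,0,0.228,-0.9],[0.0306,-0.168,0,0,0,0.228,-0.9],[0.0306,-0.168,0,0,0,0.228,-0.9],[0.0306,-0.168,0,0,0,0.228,-0.9],[0.0306,-0.168,0,0,0,0.228,-0.9],[0.0306,-0.168,0,0,0,0.228,-0.9],[0.0306,-0.168,0,0,0,0.228,-0.9],[0.0306,-0.168,0,0,0,0.228,-0.9],[0,0,-0.1,0,0,0,-0.9],[0,0,-0.1,0,0,0,-0.9],[0,0,0,0,0,0,-0.9],[0,0,0,0,0,0,-0.9]]

```text
clock: 40.48
ee_pos: [624.0, 97.8, 37.0]
eef_rot: [180.0, -0.1, -177.0]
ft_force: [0.1, 0.9, -0.9]
width: 10.7
grip_force: 61.3
```

Call:
step_arm:
  steps:
    - [[0,0,-0.06,0,0,0,-0.9],[0,0,-0.04,0,0,0,-0.9],[0,0,-0.02,0,0,0,-0.9],[0,0,0,0,0,0,-0.9],[0,0,0,0,0,0,-0.9]]

```text
clock: 41.1
ee_pos: [624.7, 96.9, 13.9]
eef_rot: [-180.0, 0.0, -177.1]
ft_force: [-1.0, -0.7, -1.4]
width: 10.6
grip_force: 61.3
```

Call:
step_arm:
  steps:
    - [[0,0,-0.02,0,0,0,-0.9],[0,0,-0.015,0,0,0,-0.9],[0,0,0,0,0,0,-0.9],[0,0,-0.005,0,0,0,-0.9],[0,0,0,0,0,0,-0.9],[0,0,0,0,0,0,-0.9]]

```text
clock: 41.85
ee_pos: [624.7, 96.9, 7.2]
eef_rot: [-180.0, -0.0, -177.1]
ft_force: [-5.3, -1.3, 8.6]
width: 10.7
grip_force: 62.7
```

Call:
step_arm:
  steps:
    - [[0,0,0.005,0,0,0,-0.4],[0,0,0,0,0,0,-0.3],[0,0,0,0,0,0,-0.3],[0,0,0.1,0,0,0,-0.3],[0,0,0.2,0,0,0,-0.3],[0,0,0.1,0,0,0,-0.3],[-0.196,0.031,0,0,0,0,-1],[-0.196,0.031,0,0,0,0,-1],[-0.196,0.031,0,0,0,0,-1],[-0.196,0.031,0,0,0,0,-1],[-0.196,0.031,0,0,0,0,-1],[0,0,0,0,0,0,-1]]

```text
clock: 43.35
ee_pos: [426.4, 128.3, 86.3]
eef_rot: [180.0, -0.0, -177.0]
ft_force: [1.3, -1.2, -0.8]
width: -0.1
grip_force: 0.0
```

```bash
python3 look.py; python3 - <<'E'
from h import *
I=[camera(n) for n in("scene","side")]; s=env.sense();print(s["ee_pos"])
for i,n in zip(I,("scene","side")):
    u,v=proj([s["ee_pos"]+[0,0,26.5]],camera_params(n))[0]; cv2.circle(i,(int(u),int(v)),1,(255,0,255),-1)
cv2.imwrite("pics/f1.png",np.hstack([cv2.resize(I[0][100:400,80:480],(400,300)),cv2.resize(I[1][150:450,150:550],(400,300))]))
E
```

```text
[429.1 128.   87.3] 0.04983879531766317
bush [[447.5, -125.0, 28.8, 25.3, -21.8], [419.3, -225.9, 26.8, 22.6, 28.3]]
bulk [[625.9, 67.6, 85.0, 68.7, -87.5], [628.8, -27.1, 65.6, 45.6, 2.0]]
[429.69472081 127.84851558  87.39185799]
```

View pics/f1.png

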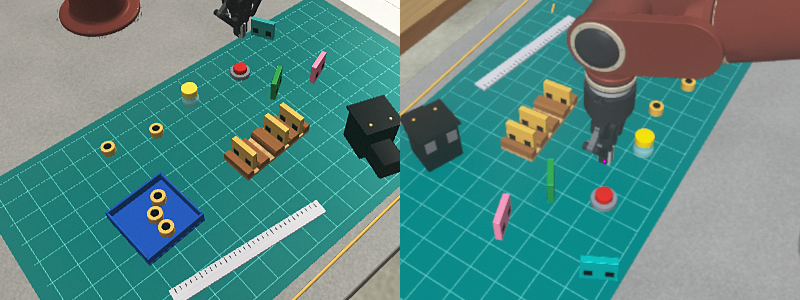

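The scene shows three plates upright in the rack at (240,152), (277,127) and (293,117), three bushes in the tray and two on the mat. The shut fingers are over the button. Now I press it.

Call:
step_arm:
  steps:
    - [[0,0,-0.15,0,0,0,-1],[0,0,-0.15,0,0,0,-1],[0,0,-0.1,0,0,0,-1],[0,0,-0.03,0,0,0,-1],[0,0,0,0,0,0,-1],[0,0,0,0,0,0,-1],[0,0,0,0,0,0,-1]]

```text
clock: 44.42
ee_pos: [429.4, 128.0, 1.6]
eef_rot: [180.0, 0.1, -177.1]
ft_force: [0.1, -0.1, -0.1]
width: -0.0
grip_force: 0.0
```

Call:
step_arm:
  steps:
    - [[0,0,-0.015,0,0,0,-1],[0,0,-0.015,0,0,0,-1],[0,0,0,0,0,0,-1],[0,0,0,0,0,0,-1]]

```text
clock: 44.92
ee_pos: [428.9, 128.0, -5.0]
eef_rot: [180.0, 0.0, -177.1]
ft_force: [1.1, 0.6, 2.3]
width: 0.2
grip_force: 1.4
```

Call:
step_arm:
  steps:
    - [[0,0,-0.02,0,0,0,-1],[0,0,0,0,0,0,-1],[0,0,0,0,0,0,-1]]

```text
clock: 45.3
ee_pos: [429.0, 128.0, -9.0]
eef_rot: [180.0, 0.1, -177.1]
ft_force: [0.6, 1.1, 4.1]
width: -0.3
grip_force: 2.4
```

Call:
step_arm:
  steps:
    - [[0,0,-0.02,0,0,0,-1],[0,0,0,0,0,0,-1],[0,0,0,0,0,0,-1]]

```text
clock: 45.68
ee_pos: [429.1, 128.1, -11.1]
eef_rot: [-180.0, -0.0, -177.1]
ft_force: [-7.2, -1.0, 20.5]
width: -0.2
grip_force: 10.1
```

Call:
step_arm:
  steps:
    - [[0,0,0,0,0,0,-1],[0,0,0,0,0,0,-1],[0,0,0,0,0,0,-1],[0,0,0,0,0,0,-1],[0,0,0,0,0,0,-1],[0,0,0,0,0,0,-1],[0,0,0,0,0,0,-1],[0,0,0,0,0,0,-1],[0,0,0,0,0,0,-1],[0,0,0,0,0,0,-1]]

```text
clock: 46.92
ee_pos: [429.1, 128.1, -11.1]
eef_rot: [-180.0, -0.0, -177.1]
ft_force: [-6.6, -1.1, 20.3]
width: -0.3
grip_force: 10.0
```

Call:
step_arm:
  steps:
    - [[0,0,0.1,0,0,0,-1],[0,0,0.2,0,0,0,-1],[0,0,0.25,0,0,0,-1],[0,0,0.1,0,0,0,-1],[0,0,0,0,0,0,-1],[0,0,0,0,0,0,-1],[0,0,0,0,0,0,-1],[0,0,0,0,0,0,-1]]

```text
clock: 47.92
ee_pos: [427.7, 127.8, 115.2]
eef_rot: [-180.0, -0.1, -177.1]
ft_force: [-0.2, -0.2, -0.5]
width: 0.2
grip_force: 0.0
```

```bash
python3 look.py; python3 - <<'E'
from h import *
I=camera("scene")
cv2.imwrite("pics/f2.png",I[80:440,40:520])
E
```

```text
[428.1 127.9 115.9] -0.27377410819109776
bush [[447.5, -125.0, 28.8, 25.3, -21.8], [421.0, -228.0, 26.0, 26.0, -90.0]]
bulk [[625.9, 67.6, 85.0, 68.7, -87.5], [628.8, -27.1, 65.6, 45.6, 2.0]]
```

View pics/f2.png

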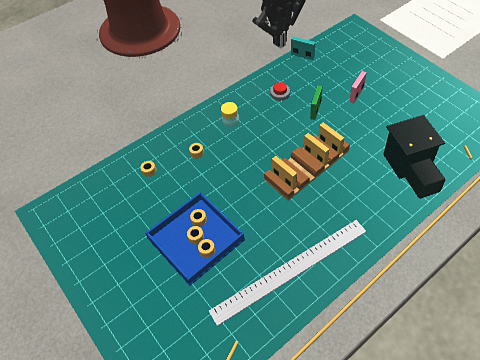

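The kit is complete: three plates in the rack, three bushes in the tray at about (200,230), two on the mat, the button up at (280,90), and the bystanders not moved. Handing in.

```bash
python3 -c "
from plant import env
print(env.hand_in())"
```

```text
the job is handed in; nothing more can be done
None
```

I handed the job in with all three bulkheads home in rack slots, three bushes in the tray and two left on the mat, and the tally button pressed, held for over a second and released; no verdict came back.

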